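# Take the filter off the bench air outlet and bolt the outlet shut

## Robot

A 6-joint arm with a two-finger parallel gripper is mounted at the origin on a cart in front of the work surface, level with it; the furniture and walls round the work are solid. World frame = base frame: x ahead of the robot, y to its left, z up, the work surface at z = 0. Lengths are in m, angles in rad, forces in N, time in s.
With the tool pointing down it reaches from about 0.325 to 0.775 m from the base axis. Payload 5.5 kg.
Tool frame: the origin (TCP) lies between the finger pads; the fingertips stand 22 mm ahead of it and the grasp point (between the pads) lies 3 mm ahead of it; z points along the fingers, y is the line along which they close (so a half turn about z gives the same grasp; the last joint's range is limited). The gripper opens to 85 mm and grips with 20 to 120 N. Pads are 22 mm wide; open, the fingers measure 114 mm over their backs; the gripper's body (76 mm by 85 mm) begins 54 mm behind the grasp point. The pads swing forward as they close: fully open they stand 13 mm farther back than shut.
Start: joints at [1.149, 0.091, 1.231, -0, 1.82, -0.057], TCP at [0.214, 0.561, 0.253] pointing down, gripper open.
Joint ranges: [-2.87, 2.87], [-0.86, 2.18], [0.17, 2.46], [-1.51, 4.65], [0.06, 2.69], [-2.65, 2.65]. Speed limits (rad/s): [2.57, 2.57, 3.01, 3.14, 3.14, 3.14].

## Interface

Orientations are given as a unit quaternion [w, x, y, z].
In Python, from workcell import robot, vision gives the robot as it stands.
- The arm moves only by the tool move_arm, never from a script. Its argument "increments" is a list of rows, each a list of 7 numbers: the opening, from -1 (shut) to 1 (fully open), then the shift along the tool's x, y, z scaled (see below), then the turn, a rotation vector about the tool's x, y, z scaled (see below). A call has exactly 10 rows; each row shifts and turns the commanded pose from where the row before left it, along the tool's axes as they then stand; what a row does not reach is not made up. The controller multiplies each number of a shift by 40 mm and each number of a turn by 0.12 rad. A row lasts 1/12 s, in which the tool goes at most 41.7 mm and 7.16 degrees, less where a joint would pass 70% of its speed; a pose out of reach is approached as far as the arm can. A call with a number of a shift or a turn outside -1 to 1 is refused whole. A call with a gripper value outside its range is refused whole. The fingers move at their own pace and stop on an object; "squeeze" is the grip in N (left out, the last holds). Time passes only in rows, so rows that do not move let the fingers close, or fill a call up. It gives the time, the measured TCP pose, the force, the opening and the grip force at its end, in the units of the state.
- robot.sense(): the state, without advancing time (a new reading comes with each control period).
- vision.grab_frame(name): name is "scene" or "top" or "wrist"; returns a dict with "pixels" (384x512x3 uint8, red, green, blue), "fx", "fy", "cx", "cy" (pixels), "R" (3x3) and "t" (3): a world point X has camera coordinates R X + t. Camera axes: x right, y down, z forward; pixel columns grow to the right and rows downward; lengths in m; the calibration is good to about 2 mm. A picture is of the moment at which its call begins. There is no depth.
- robot.job_done(): hands the job in; it is judged then, once.
The state is a dict: "clock": time; "joint_positions": joint angles; "qvel": joint speeds; "effort": joint torques, N m; "position": TCP position; "tcp_rot": TCP orientation; "wrist_force": force on the tool from outside, world axes, zero at the start; "ft_torque": the same for the moment, N m; "gripper_width": opening from 0.0 (shut) to 1.0 (fully open); "gripper_force": force on a finger pad.
Only numpy, scipy, OpenCV 4.12 (cv2) and the standard library are available. Lean on these libraries where they do the work, as an engineer would, in place of code of your own. Each camera call takes 0.05 s, during which the arm holds its last target. There are 200 camera calls.

## Task

Take the air outlet out of service: pull back the spring sleeve of its quick coupler so that the inline filter pops forward, and let the sleeve spring home again. Then draw the filter out, lay it down flat in the white tray without dropping it, and push the lock-out bolt all the way across in front of the empty coupler mouth until it is fully home in its keeper. Leave the slide box, the rock and the petri dish where they are, and let go of everything.

Things in the scene. Friction and masses are not known exactly. Their poses are not given: they have to be found in the camera images.
- outlet: Air outlet fixed to the bench: grey housing 120 mm wide, 194 tall, front face at x = +20 mm, on a foot plate 10 mm thick (x -105..+60, y -87..+103). Origin: middle of the outlet at bench level; x points away from the robot into the housing, y left, z up. A quick coupler stands out of the housing towards -x, axis level at y = 0, z = 100 mm.
- canopy_edge (a point): Middle of the front lower edge of the canopy over the sleeve (outlet x -30, z 186 mm; 120 mm wide, 8 thick, back to the housing). It bars a vertical gripper from the sleeve: come in from the front and above, tilted about 35 degrees, fingers pointing down and to the outlet's +x.
- mouth (a point): Centre of the coupler's mouth, on the coupler's axis (outlet x -64, y 0, z 100 mm); axes as the outlet's.
- sleeve_mid (a point): Centre of the sleeve, on its axis; moves with it. The sleeve is a ribbed steel cylinder, 35 mm in diameter, 36 mm long, round the coupler; at home its front end is 4 mm behind the mouth. Axes as the outlet's.
- sleeve (a joint): Slide of the sleeve, m: 0 home (forward), up to 0.013 pulled back along the outlet's +x towards the housing. A spring (5.4 N at home, 9.3 N fully back, some more until the filter is free) returns it when let go. By 0.007 at the latest the filter is freed and an ejector pushes it 13 mm out along -x within about 0.5 s; it stays resting in the mouth.
- filter: Loose inline filter, about 45 g, 88 mm long. Origin: centre of its aluminium hexagonal body (24 mm across flats, x -18..+18 mm), on the axis. To +x a brass plug 16 mm thick, 34 mm long, sits locked in the coupler; to -x a thin barb 18 mm long. At first axis level, two flats facing left and right, origin 20 mm before the mouth; 33 mm once popped. It then slides straight out along outlet -x, clear after 21 mm more.
- tray: White open tray, loose, 0.7 kg, 130 (x) x 170 (y) x 22 mm high, walls and floor 4 mm. Origin: centre of its underside; z up. It stands on the left or on the right of the outlet.
- bolt (a joint): Slide of the lock-out bolt, m: near 0 withdrawn to the left; grows as it is pushed along the outlet's -y (right); 0.118 is its stop, fully home, tip 14 mm inside the keeper. It needs about 2 N and stays where left. Its 9 mm round bar runs level across the mouth at outlet x -72, z 100 mm, so the filter must be out first.
- bolt_knob (a point): Grip point on the bolt's upright steel knob, 40 mm above the bar's axis: a post 12 mm in diameter under a 15 mm ball (centre 10 mm above this point); moves with the bolt. Fully home it is 15 mm left of the barrel, whose top is 29 mm lower. Axes as the outlet's.
- keeper (a point): Entry of the keeper's hole, on the bolt's axis. Keeper (outlet y -52..-70 mm) and the bolt's barrel (y +52..+82) are aluminium posts at outlet x -81..-63 mm, 111 mm tall, to the right and left of the mouth.
- slide_box: Green slide box, closed, 108 x 205 x 39 mm, bystander; origin at the centre of its underside.
- rock_1: Grey-brown rock, 63 x 74 x 44 mm, bystander; origin at the centre of its underside.
- petri_1: Clear petri dish, 63 mm across, 15 mm high, bystander; origin at the centre of its underside.
Things that resemble listed ones, but are neither listed nor needed, are in the scene too. Several things have the shape of the filter; the one meant has the colours described above.

How it is judged:
By the outcome, as a careful person would: the job done as asked, in the order asked, and still so for the second after the job is handed in, with the robot touching nothing.
It also fails if it takes over 58 s, if anything falls off the work surface, if the arm or the gripper's body presses on something with over 40 N, if the wrist force passes 120 N, or if a joint passes its speed limit or range.

## Working session

There is one attempt and no reset: what is moved stays moved. The work goes in short steps, Python scripts to look and compute and a tool call to move; the robot and the scene stay as the last step left them, time stands still between calls to the robot, and variables do not carry over. Pictures are saved under pics/ and viewed, at most 10 in all, crops included, and the job is handed in when it is done.

Besides the shell and the picture viewer there is one more tool, called after "Call:" as name(argument=value, ...), one argument or row to a line, values as JSON. move_arm: Moves the arm, as the interface text tells. Shifts and turns lie within -1 to 1; 1 stands for 40 mm of shift or 0.12 rad of turn. Its arguments: {"type":"object","properties":{"increments":{"type":"array","items":{"type":"array","items":{"type":"number","minimum":-1,"maximum":1}}},"squeeze":{"type":"number"}},"required":["increments"]}

```bash
ls; mkdir -p pics
python3 - <<'E'
from workcell import robot, vision
import cv2, numpy as np
s=robot.sense(); print({k:np.round(v,3).tolist() for k,v in s.items()})
for n in("scene","top"):
    f=vision.grab_frame(n); cv2.imwrite(f"pics/{n}0.png",f["pixels"][...,::-1])
    np.savez(f"{n}0.npz",**f)
    print(n,f["fx"],f["cx"],f["cy"],np.round(f["R"],3).tolist(),np.round(f["t"],3))
a=cv2.imread("pics/scene0.png");cv2.imwrite("pics/scene0b.png",cv2.resize(a,(800,600),interpolation=cv2.INTER_CUBIC))
a=cv2.imread("pics/top0.png");cv2.imwrite("pics/top0b.png",cv2.resize(a,(800,600),interpolation=cv2.INTER_CUBIC))
E
```

```text
pics
{'clock': 0.0, 'joint_positions': [1.149, 0.092, 1.232, -0.0, 1.82, -0.057], 'qvel': [0.001, -0.001, -0.0, -0.001, 0.001, 0.001], 'effort': [0.001, -45.874, -41.802, -0.0, 0.012, 0.0], 'position': [0.214, 0.56, 0.252], 'tcp_rot': [-0.0, 0.181, 0.983, -0.001], 'wrist_force': [0.809, 0.134, 0.284], 'ft_torque': [0.026, -0.076, -0.019], 'gripper_force': 0.0, 'gripper_width': 1.002}
scene 381.7797942095372 257.19302371911004 192.78698785587363 [[0.523, -0.853, -0.002], [-0.648, -0.396, -0.65], [0.554, 0.341, -0.76]] [-0.251  0.444  0.872]
top 392.55908919721014 250.2888170447165 192.04332464286506 [[-0.029, -0.999, -0.023], [-0.988, 0.032, -0.152], [0.153, 0.018, -0.988]] [0.076 0.534 1.451]
```

View pics/scene0b.png

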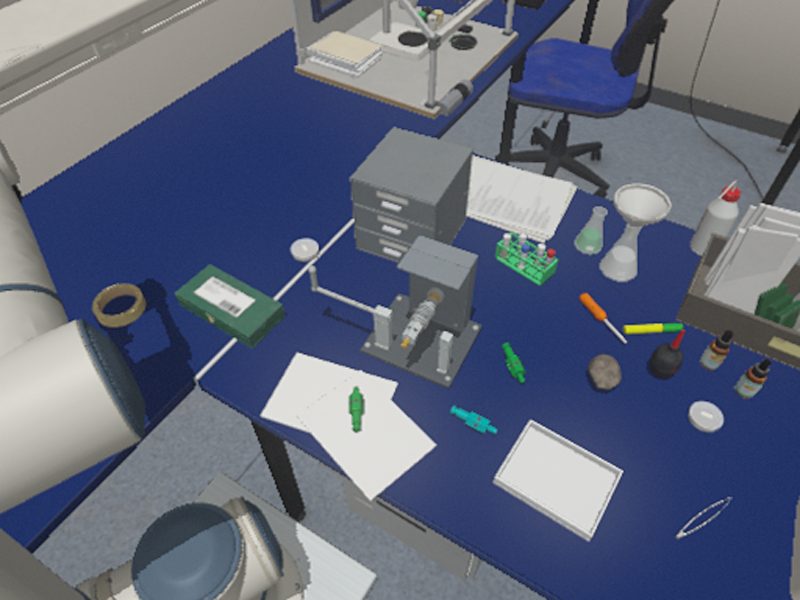

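View pics/top0b.png

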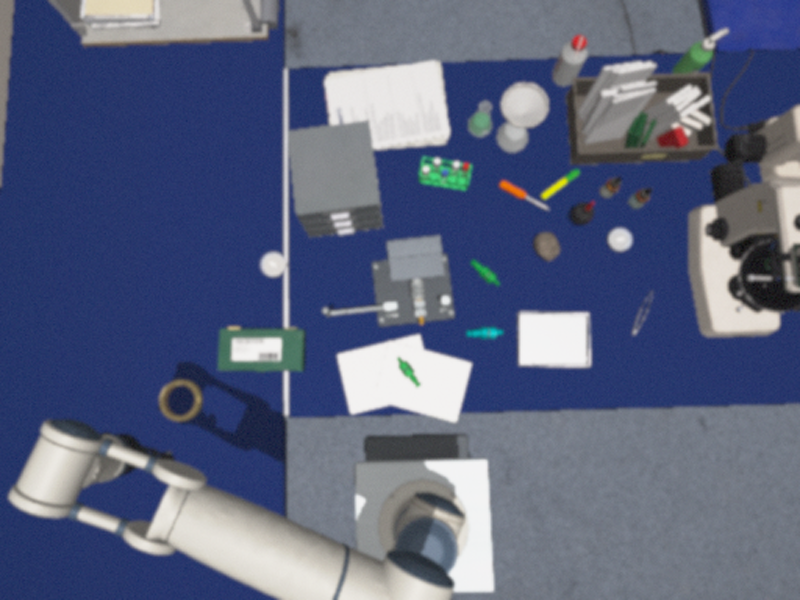

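Run:
```python
import cv2,numpy as np
t=cv2.imread("pics/top0.png")[145:215,200:300]; s=cv2.imread("pics/scene0.png")[145:250,190:310]
a=cv2.resize(t,(400,280),interpolation=cv2.INTER_CUBIC); b=cv2.resize(s,(600,525),interpolation=cv2.INTER_CUBIC)
t=cv2.resize(t,(800,560),interpolation=cv2.INTER_CUBIC)
cv2.imwrite("pics/t1.png",t);cv2.imwrite("pics/s1.png",b)
```

```text
(no output)
```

View pics/t1.png

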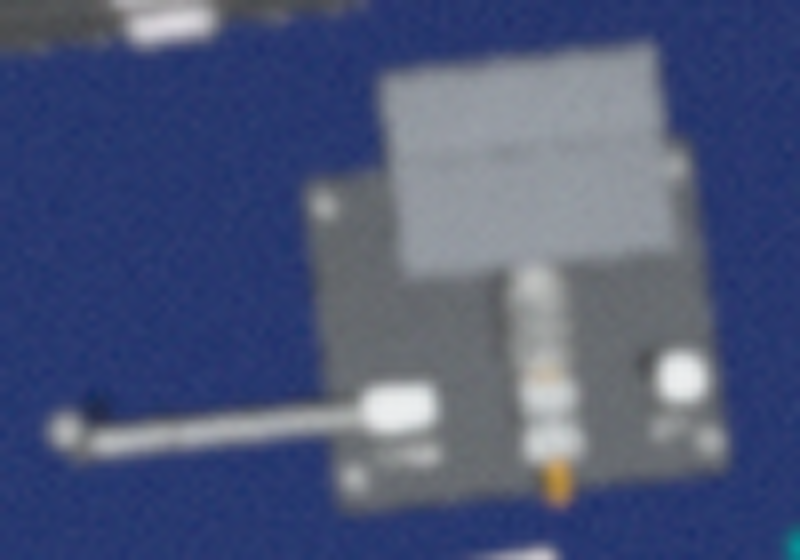

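View pics/s1.png

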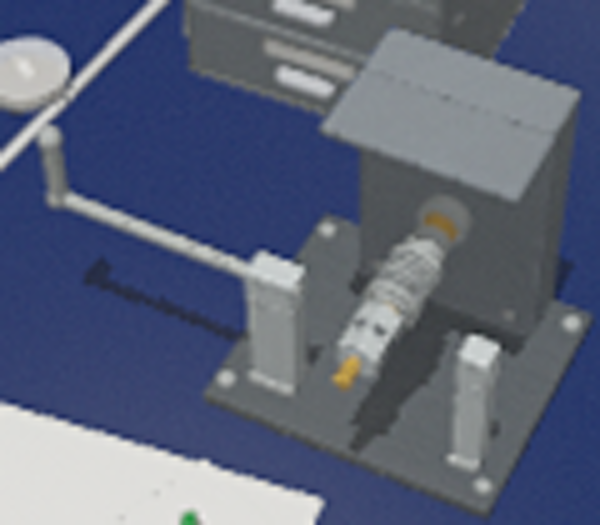

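The top crop shows foot plate corners at (340,512), (730,468) and (305,185), canopy front corners at (403,278) and (678,248), the barb tip at (558,505) and the knob at (68,432). The scene crop shows the same points. I'll fit a planar pose to them.

```bash
cat > h.py <<'E'
import numpy as np, cv2
from scipy.optimize import least_squares
from scipy.spatial.transform import Rotation as Ro
def proj(f,X):
    c=np.atleast_2d(X)@f["R"].T+f["t"]; return np.c_[f["fx"]*c[:,0]/c[:,2]+f["cx"],f["fy"]*c[:,1]/c[:,2]+f["cy"]]
def ray(f,uv,z):
    d=np.array([(uv[0]-f["cx"])/f["fx"],(uv[1]-f["cy"])/f["fy"],1])@f["R"]; o=-f["R"].T@f["t"]
    return o+d*(z-o[2])/d[2]
def quat(q): return Ro.from_quat([q[1],q[2],q[3],q[0]])
def o2w(p,X):
    X=np.asarray(X,float); c,s=np.cos(p[2]),np.sin(p[2])
    return np.array([p[0]+c*X[0]-s*X[1],p[1]+s*X[0]+c*X[1],X[2]])
E
python3 - <<'E'
from h import *
T=dict(np.load("top0.npz"));S=dict(np.load("scene0.npz"))
pts=dict(fl=(-.105,.103,.01),fr=(-.105,-.087,.01),rl=(.06,.103,.01),rr=(.06,-.087,.01),clT=(-.03,.06,.194),crT=(-.03,-.06,.194),cl=(-.03,.06,.186),cr=(-.03,-.06,.186),barb=(-.12,0,.1))
ot=dict(fl=(340,512),fr=(730,468),rl=(305,185),clT=(403,278),crT=(678,248),barb=(559,507))
os=dict(fl=(205,396),fr=(487,515),rr=(593,318),rl=(328,212),cl=(322,131),cr=(518,200),barb=(342,387))
ob=[(T,k,(np.array(v)+.5)/8-.5+[200,145]) for k,v in ot.items()]+[(S,k,(np.array(v)+.5)/5-.5+[190,145]) for k,v in os.items()]
kn=[(T,(np.array((68,431))+.5)/8-.5+[200,145]),(S,(np.array((50,136))+.5)/5-.5+[190,145])]
def r(p):
    e=[proj(f,o2w(p,pts[k]))[0]-uv for f,k,uv in ob]+[proj(f,o2w(p,(-.072,p[3],.150)))[0]-uv for f,uv in kn]
    return np.ravel(e)
s=least_squares(r,[.6,0,0,.215],loss="soft_l1")
print(s.x); print(np.round(r(s.x).reshape(-1,2),2).tolist())
np.save("outlet.npy",s.x)
for f,n,box in((T,"top",(325,195,385,240)),(S,"scene",(310,262,405,350))):
    g=f["pixels"]; h=cv2.cvtColor(g,cv2.COLOR_RGB2HSV); m=((h[...,1]<60)&(h[...,2]>120)).astype(np.uint8)
    z=np.zeros_like(m);x0,y0,x1,y1=box;z[y0:y1,x0:x1]=m[y0:y1,x0:x1]
    c=max(cv2.findContours(z,0,2)[0],key=cv2.contourArea)
    a=cv2.approxPolyDP(cv2.convexHull(c),4,True)[:,0]
    print(n,a.tolist(),[np.round(ray(f,q,.022)[:2],3).tolist() for q in a])
E
```

```text
[ 0.58916408 -0.00096775  0.07664491  0.21441154]
[[-0.05, 0.17], [0.16, 0.38], [0.03, -0.52], [-0.03, 0.5], [0.43, 0.46], [0.15, -0.91], [-0.49, -0.83], [0.2, -0.41], [0.54, -0.87], [-0.18, -0.26], [-0.48, 0.83], [0.1, 1.76], [0.05, -0.6], [-0.17, 0.05], [0.07, 0.26]]
top [[377, 200], [376, 235], [332, 234], [332, 199]] [[0.492, -0.422], [0.36, -0.408], [0.369, -0.244], [0.502, -0.252]]
scene [[338, 269], [398, 301], [376, 346], [315, 308]] [[0.495, -0.251], [0.49, -0.42], [0.351, -0.412], [0.361, -0.246]]
```

```bash
cat >> h.py <<'E'
def target(X,tilt=0.,roll=0.):
    """TCP pose for grasp point X (outlet frame), tool tilted to outlet +x by tilt deg"""
    p=np.load("outlet.npy"); t=np.radians(tilt); s,c=np.sin(t),np.cos(t)
    M=np.array([[-c,0,s],[0,1,0],[-s,0,-c]]).T.T
    M=np.column_stack([(-c,0,-s),(0,1,0),(s,0,-c)])
    Rw=Ro.from_euler("z",p[2])*Ro.from_matrix(M)
    return o2w(p,X)-0.003*Rw.as_matrix()[:,2],Rw
def go(X,tilt=0.,st=None):
    from workcell import robot
    st=st or robot.sense(); P,Rw=target(X,tilt); R0=quat(st["tcp_rot"])
    rv=(R0.inv()*Rw).as_rotvec()/.12; d=P-np.array(st["position"])
    print("P",np.round(P,4),"turn(tool now)",np.round(rv,2),"shift/after turn",np.round(Rw.inv().apply(d)/.04,3),"shift/now",np.round(R0.inv().apply(d)/.04,3))
    p=np.load("outlet.npy"); q=st["position"]+.003*R0.as_matrix()[:,2]-[p[0],p[1],0]
    print("grasp in outlet mm",np.round(Ro.from_euler("z",-p[2]).apply(q)*1e3,1),"F",np.round(st["wrist_force"],1),"w",round(float(st["gripper_width"]),3),"gf",round(float(st["gripper_force"]),1),"t",round(st["clock"],2))
E
python3 -c "
from h import *
t=np.radians(35);b=120
go((-.046-.12*np.sin(t),0,.103+.12*np.cos(t)),35)"
```

```text
P [ 0.473  -0.0099  0.2038] turn(tool now) [-1.14 -5.01 -3.56] shift/after turn [ -3.699 -14.709   4.07 ] shift/now [-11.134 -11.005   1.231]
grasp in outlet mm [-331.1  588.4  249.3] F [0.3 0.1 1.3] w 0.997 gf 0.0 t 0.1
```

Call:
move_arm(
  increments=[
    [0.3,0,0,0,-0.19,-0.835,-0.593],
    [0.3,0,0,0,-0.19,-0.835,-0.593],
    [0.3,0,0,0,-0.19,-0.835,-0.593],
    [0.3,0,0,0,-0.19,-0.835,-0.593],
    [0.3,0,0,0,-0.19,-0.835,-0.593],
    [0.3,0,0,0,-0.19,-0.835,-0.593],
    [0.3,-0.2,-0.82,0.22,0,0,0],
    [0.3,-0.2,-0.82,0.22,0,0,0],
    [0.3,-0.2,-0.82,0.22,0,0,0],
    [0.3,-0.2,-0.82,0.22,0,0,0],
  ],
)

```text
clock: 0.93
position: [0.2702, 0.432, 0.2414]
tcp_rot: [0.301, -0.037, 0.953, 0.012]
wrist_force: [0.9, 0.6, 1.3]
gripper_width: 0.651
gripper_force: 0.0
```

Call:
move_arm(
  increments=[
    [0.3,-0.2,-0.82,0.22,0,0,0],
    [0.3,-0.2,-0.82,0.22,0,0,0],
    [0.3,-0.2,-0.82,0.22,0,0,0],
    [0.3,-0.2,-0.82,0.22,0,0,0],
    [0.3,-0.2,-0.82,0.22,0,0,0],
    [0.3,-0.2,-0.82,0.22,0,0,0],
    [0.3,-0.2,-0.82,0.22,0,0,0],
    [0.3,-0.2,-0.82,0.22,0,0,0],
    [0.3,-0.2,-0.82,0.22,0,0,0],
    [0.3,-0.2,-0.82,0.22,0,0,0],
  ],
)

```text
clock: 1.77
position: [0.4323, 0.1304, 0.2198]
tcp_rot: [0.292, -0.035, 0.956, 0.006]
wrist_force: [-0.3, 0.2, 0.1]
gripper_width: 0.653
gripper_force: 0.0
```

```bash
python3 -c "
from h import *
t=np.radians(35)
go((-.046-.12*np.sin(t),0,.103+.12*np.cos(t)),35)"
```

```text
P [ 0.473  -0.0099  0.2038] turn(tool now) [-0.1  -0.15 -0.01] shift/after turn [-0.38  -3.576  0.756] shift/now [-0.396 -3.566  0.791]
grasp in outlet mm [-144.6  143.   217.3] F [-0.3  0.2  0.1] w 0.653 gf 0.0 t 1.77
```

Call:
move_arm(
  increments=[
    [0.3,-0.1,-0.85,0.2,-0.1,-0.15,0],
    [0.3,-0.1,-0.85,0.2,0,0,0],
    [0.3,-0.1,-0.85,0.2,0,0,0],
    [0.3,-0.1,-0.85,0.16,0,0,0],
    [0.3,0,0,0,0,0,0],
    [0.3,0,0,0,0,0,0],
    [0.3,0,0,0,0,0,0],
    [0.3,0,0,0,0,0,0],
    [0.3,0,0,0,0,0,0],
    [0.3,0,0,0,0,0,0],
  ],
)

```text
clock: 2.6
position: [0.4793, 0.0025, 0.2061]
tcp_rot: [0.298, -0.037, 0.954, 0.011]
wrist_force: [0.0, 0.0, -0.3]
gripper_width: 0.649
gripper_force: 0.0
```

```bash
python3 -c "
from h import *
from workcell import vision
t=np.radians(35)
f=vision.grab_frame('wrist');np.savez('w1.npz',**f)
g=cv2.cvtColor(f['pixels'],cv2.COLOR_RGB2BGR)
cv2.imwrite('pics/w1.png',cv2.resize(g,(768,576),interpolation=cv2.INTER_CUBIC))
p=np.load('outlet.npy')
for n,X in dict(mouth=(-.064,0,.1),barb=(-.12,0,.1),barrelTL=(-.081,.082,.111),barrelTR=(-.081,.052,.111),keepTL=(-.081,-.052,.111),keepTR=(-.081,-.07,.111),kr=(-.063,-.07,.111)).items(): print(n,np.round((proj(f,o2w(p,X))[0]+.5)*1.5-.5,1))
go((-.046-.12*np.sin(t),0,.103+.12*np.cos(t)),35)"
```

```text
mouth [362.8 255.6]
barb [358.5 175.2]
barrelTL [512.1 248.7]
barrelTR [456.8 248.6]
keepTL [265.2 248.3]
keepTR [232.  248.3]
kr [241.1 270.4]
P [ 0.473  -0.0099  0.2038] turn(tool now) [ 0.   -0.04  0.01] shift/after turn [ 0.182 -0.291 -0.056] shift/now [ 0.183 -0.291 -0.055]
grasp in outlet mm [-107.6   11.6  203.6] F [-0.4 -0.  -0.7] w 0.654 gf 0.0 t 2.65
```

View pics/w1.png

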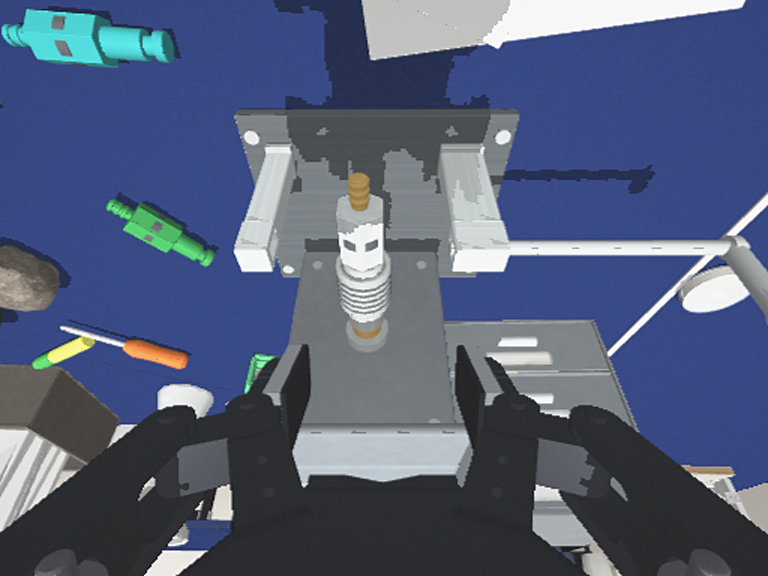

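The wrist view shows the coupler axis at column ~363, with the barb tip at (358,176) and the sleeve at (365,290). My predictions were mouth (363,256) and barb (358,175), so the pose is good. Next I approach.

Call:
move_arm(
  increments=[
    [0.3,0.18,-0.29,0,0,-0.04,0],
    [0.3,0,0,0,0,0,0],
    [0.3,0,0,0.4,0,0,0],
    [0.3,0,0,0.5,0,0,0],
    [0.3,0,0,0.5,0,0,0],
    [0.3,0,0,0.5,0,0,0],
    [0.3,0,0,0.5,0,0,0],
    [0.3,0,0,0.3,0,0,0],
    [0.3,0,0,0,0,0,0],
    [0.3,0,0,0,0,0,0],
  ],
)

```text
clock: 3.48
position: [0.5357, -0.0059, 0.1125]
tcp_rot: [0.299, -0.036, 0.953, 0.011]
wrist_force: [0.5, 0.2, -0.1]
gripper_width: 0.647
gripper_force: 0.0
```

```bash
python3 -c "
from h import *
go((-.046,0,.103),35)"
```

```text
P [ 0.5416 -0.0046  0.1055] turn(tool now) [-0.   -0.02 -0.  ] shift/after turn [-0.021  0.021  0.229] shift/now [-0.022  0.021  0.229]
grasp in outlet mm [-51.9  -0.8 110. ] F [ 0.5  0.2 -0.1] w 0.647 gf 0.0 t 3.48
```

Call:
move_arm(
  increments=[
    [0.3,0,0.02,0.23,0,0,0],
    [0.3,0,0,0,0,0,0],
    [-1,0,0,0,0,0,0],
    [-1,0,0,0,0,0,0],
    [-1,0,0,0,0,0,0],
    [-1,0,0,0,0,0,0],
    [-1,0,0,0,0,0,0],
    [-1,0,0,0,0,0,0],
    [-1,0,0,0,0,0,0],
    [-1,0,0,0,0,0,0],
  ],
  squeeze=50,
)

```text
clock: 4.32
position: [0.541, -0.0047, 0.1066]
tcp_rot: [0.3, -0.036, 0.953, 0.012]
wrist_force: [-5.4, 2.9, 2.8]
gripper_width: 0.367
gripper_force: 50.5
```

```bash
python3 -c "
from h import *
go((-.046,0,.103),35)"
```

```text
P [ 0.5416 -0.0046  0.1055] turn(tool now) [ 0.   -0.   -0.01] shift/after turn [0.004 0.001 0.032] shift/now [0.004 0.001 0.032]
grasp in outlet mm [-46.6  -0.  104.1] F [-5.4  2.9  2.8] w 0.367 gf 50.5 t 4.32
```

Call:
move_arm(
  increments=[
    [-1,-0.06,0,0.042,0,0,0],
    [-1,-0.06,0,0.042,0,0,0],
    [-1,-0.06,0,0.042,0,0,0],
    [-1,-0.05,0,0.035,0,0,0],
    [-1,0,0,0,0,0,0],
    [-1,0,0,0,0,0,0],
    [-1,0,0,0,0,0,0],
    [-1,0,0,0,0,0,0],
    [-1,0,0,0,0,0,0],
    [-1,0,0,0,0,0,0],
  ],
)

```text
clock: 5.15
position: [0.552, -0.0038, 0.1066]
tcp_rot: [0.3, -0.036, 0.953, 0.012]
wrist_force: [-9.8, 3.2, 4.8]
gripper_width: 0.367
gripper_force: 50.8
```

```bash
python3 -c "
from h import *
from workcell import vision
f=vision.grab_frame('wrist');np.savez('w2.npz',**f)
g=cv2.cvtColor(f['pixels'],cv2.COLOR_RGB2BGR)
cv2.imwrite('pics/w2.png',g)
go((-.035,0,.103),35)"
```

```text
P [ 0.5526 -0.0038  0.1055] turn(tool now) [ 0.   -0.01 -0.01] shift/after turn [0.004 0.    0.031] shift/now [0.004 0.    0.031]
grasp in outlet mm [-35.6  -0.  104.1] F [-8.7  4.2  5. ] w 0.368 gf 50.8 t 5.2
```

View pics/w2.png

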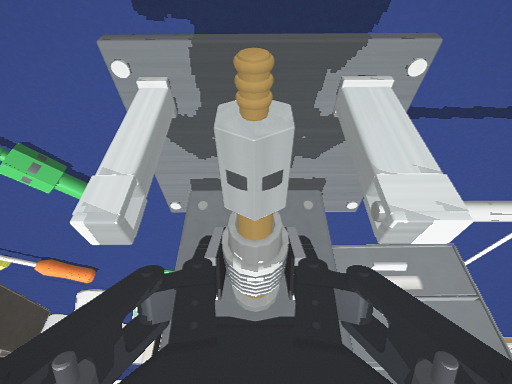

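The wrist view shows the brass plug between the hex body (254,165) and the mouth (255,230), so the filter has popped. I'll ease the sleeve home, open and retreat.

Call:
move_arm(
  increments=[
    [-1,0.06,0,-0.042,0,0,0],
    [-1,0.06,0,-0.042,0,0,0],
    [-1,0.06,0,-0.042,0,0,0],
    [-1,0.05,0,-0.035,0,0,0],
    [-1,0,0,0,0,0,0],
    [0.3,0,0,0,0,0,0],
    [0.3,0,0,0,0,0,0],
    [0.3,0,0,0,0,0,0],
    [0.3,0,0,0,0,0,0],
    [0.3,0,0,0,0,0,0],
  ],
)

```text
clock: 6.03
position: [0.5413, -0.0058, 0.1057]
tcp_rot: [0.3, -0.036, 0.953, 0.011]
wrist_force: [0.3, -0.0, -0.4]
gripper_width: 0.648
gripper_force: 0.0
```

Call:
move_arm(
  increments=[
    [0.3,0,0,-0.4,0,0,0],
    [0.3,0,0,-0.6,0,0,0],
    [0.3,0,0,-0.7,0,0,0],
    [0.3,0,0,-0.7,0,0,0],
    [0.3,0,0,-0.6,0,0,0],
    [0.3,0,0,0,0,0.97,0],
    [0.3,0,0,0,0,0.97,0],
    [0.3,0,0,0,0,0.97,0],
    [0.3,0,0,0,0,0.97,0],
    [0.3,0,0,0,0,0.97,0],
  ],
)

```text
clock: 6.87
position: [0.4732, -0.0108, 0.2055]
tcp_rot: [0.013, -0.037, 0.999, -0.0]
wrist_force: [-1.2, 0.8, 0.1]
gripper_width: 0.651
gripper_force: 0.0
```

Call:
move_arm(
  increments=[
    [0.3,0,0,0,0,0.24,0],
    [0.3,0,0,0,0,0,0],
    [0.3,0,0,0,0,0,0],
    [0.3,0,0,0,0,0,0],
    [0.3,0,0,0,0,0,0],
    [0.3,0,0,0,0,0,0],
    [0.3,0,0,0,0,0,0],
    [0.3,0,0,0,0,0,0],
    [0.3,0,0,0,0,0,0],
    [0.3,0,0,0,0,0,0],
  ],
)

```text
clock: 7.7
position: [0.4726, -0.0107, 0.2042]
tcp_rot: [-0.0, -0.037, 0.999, -0.0]
wrist_force: [0.7, 0.1, -0.6]
gripper_width: 0.65
gripper_force: 0.0
```

```bash
python3 -c "
from h import *
from workcell import vision
f=vision.grab_frame('wrist');np.savez('w3.npz',**f)
g=cv2.cvtColor(f['pixels'],cv2.COLOR_RGB2BGR)
cv2.imwrite('pics/w3.png',g)
p=np.load('outlet.npy')
for n,X in dict(mouth=(-.064,0,.1),barb=(-.133,0,.1),hexb=(-.079,0,.114),hexf=(-.115,0,.114)).items(): print(n,np.round(proj(f,o2w(p,X))[0],1))
go((-.098,0,.108),0)"
```

```text
mouth [256.  251.6]
barb [255.8 180.1]
hexb [256.  244.1]
hexf [255.9 205. ]
P [ 0.4915 -0.0085  0.111 ] turn(tool now) [-0.01 -0.   -0.02] shift/after turn [-0.474  0.018  2.328] shift/now [-0.475  0.021  2.327]
grasp in outlet mm [-116.9   -0.7  201.1] F [-0.3  0.1 -1. ] w 0.647 gf 0.0 t 7.75
```

View pics/w3.png

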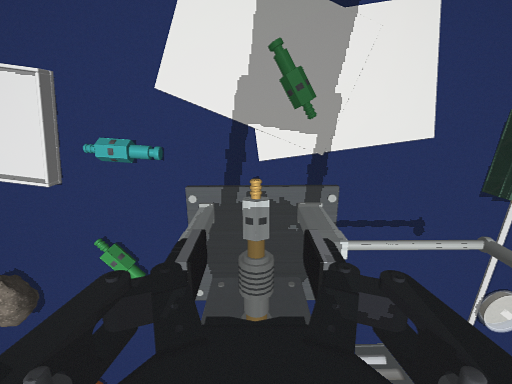

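The wrist view shows the filter at column 256, with the hex over rows 198–238 and the sleeve home. I'll grasp it at outlet x of about -100.

Call:
move_arm(
  increments=[
    [0.3,-0.42,0.02,0,0,0,0],
    [0.3,0,0,0.4,0,0,0],
    [0.3,0,0,0.5,0,0,0],
    [0.3,0,0,0.5,0,0,0],
    [0.3,0,0,0.5,0,0,0],
    [0.3,0,0,0.3,0,0,0],
    [0.3,0,0,0.13,0,0,0],
    [0.3,0,0,0,0,0,0],
    [0.3,0,0,0,0,0,0],
    [0.3,0,0,0,0,0,0],
  ],
)

```text
clock: 8.58
position: [0.49, -0.0087, 0.1124]
tcp_rot: [0.001, -0.037, 0.999, -0.001]
wrist_force: [-0.3, 0.4, 0.3]
gripper_width: 0.646
gripper_force: 0.0
```

```bash
python3 -c "
from h import *
go((-.1,0,.108),0)"
```

```text
P [ 0.4895 -0.0086  0.111 ] turn(tool now) [-0.01  0.01 -0.02] shift/after turn [0.014 0.004 0.035] shift/now [0.014 0.004 0.035]
grasp in outlet mm [-99.4  -0.2 109.4] F [-0.3  0.4  0.3] w 0.646 gf 0.0 t 8.58
```

Call:
move_arm(
  increments=[
    [-1,0,0,0,0,0,0],
    [-1,0,0,0,0,0,0],
    [-1,0,0,0,0,0,0],
    [-1,0,0,0,0,0,0],
    [-1,0,0,0,0,0,0],
    [-1,0,0,0,0,0,0],
    [-1,0,0,0,0,0,0],
    [-1,0,0,0,0,0,0],
    [-1,0,0,0,0,0,0],
    [-1,0,0,0,0,0,0],
  ],
  squeeze=30,
)

```text
clock: 9.42
position: [0.4896, -0.0087, 0.1113]
tcp_rot: [0.0, -0.037, 0.999, -0.0]
wrist_force: [0.1, 0.1, 5.7]
gripper_width: 0.268
gripper_force: 36.0
```

```bash
python3 -c "
from h import *
go((-.1,0,.108),0)"
```

```text
P [ 0.4895 -0.0086  0.111 ] turn(tool now) [-0.01  0.   -0.02] shift/after turn [0.004 0.002 0.008] shift/now [0.004 0.002 0.008]
grasp in outlet mm [-9.980e+01 -1.000e-01  1.083e+02] F [0.1 0.1 5.7] w 0.268 gf 36.0 t 9.42
```

Call:
move_arm(
  increments=[
    [-1,0.1,0,0,0,0,0],
    [-1,0.15,0,0,0,0,0],
    [-1,0.2,0,0,0,0,0],
    [-1,0.2,0,0,0,0,0],
    [-1,0.2,0,0,0,0,0],
    [-1,0.2,0,0,0,0,0],
    [-1,0.2,0,0,0,0,0],
    [-1,0.2,0,0,0,0,0],
    [-1,0,0,0,0,0,0],
    [-1,0,0,0,0,0,0],
  ],
)

```text
clock: 10.25
position: [0.4312, -0.013, 0.1111]
tcp_rot: [-0.0, -0.037, 0.999, -0.0]
wrist_force: [-0.8, -0.0, -0.2]
gripper_width: 0.273
gripper_force: 35.3
```

```bash
python3 -c "
from h import *
from workcell import vision
for n in('scene','wrist'):
  f=vision.grab_frame(n);np.savez(n+'4.npz',**f)
  cv2.imwrite('pics/'+n+'4.png',cv2.cvtColor(f['pixels'],cv2.COLOR_RGB2BGR))
a=cv2.resize(cv2.imread('pics/scene4.png')[140:350,180:410],(500,457)); b=cv2.resize(cv2.imread('pics/wrist4.png'),(300,225))
c=np.zeros((457,800,3),np.uint8);c[:,:500]=a;c[:225,500:]=b;cv2.imwrite('pics/c4.png',c)
go((-.145,0,.108),0)
from workcell import robot;print(np.round(robot.sense()['joint_positions'],2))"
```

```text
P [ 0.4446 -0.0121  0.111 ] turn(tool now) [-0.01 -0.   -0.02] shift/after turn [-0.324 -0.001  0.001] shift/now [-0.324 -0.     0.001]
grasp in outlet mm [-158.     0.   108.1] F [ 0.3 -0.2 -1. ] w 0.27 gf 35.3 t 10.35
[-0.11 -0.36  1.89 -0.    1.61 -1.75]
```

View pics/c4.png

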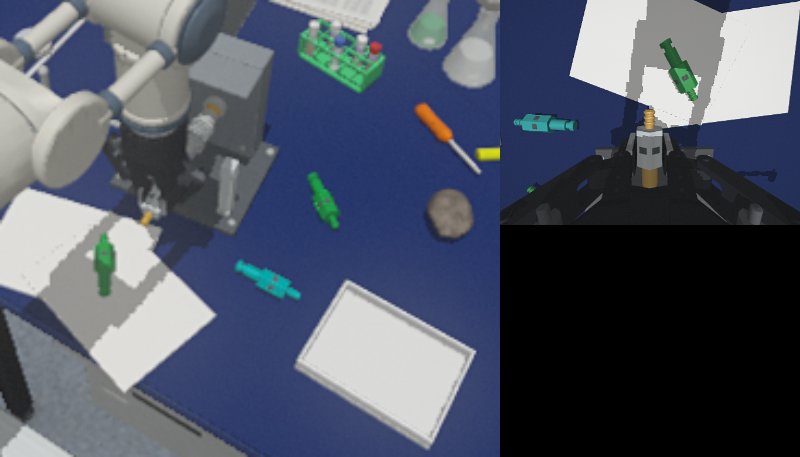

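The filter is out and held level, and the tray is clear. Next I carry it over.

Call:
move_arm(
  increments=[
    [-1,0,0,0,0,0,1],
    [-1,-0.015,-0.5,0,0,0,0],
    [-1,-0.015,-0.9,0,0,0,0],
    [-1,-0.015,-0.95,0,0,0,0],
    [-1,-0.015,-0.95,0,0,0,0],
    [-1,-0.015,-0.95,0,0,0,0],
    [-1,-0.015,-0.95,0,0,0,0],
    [-1,-0.015,-0.95,0,0,0,0],
    [-1,-0.015,-0.95,0,0,0,0],
    [-1,-0.01,-0.7,0,0,0,0],
  ],
)

```text
clock: 11.18
position: [0.4222, -0.3281, 0.1108]
tcp_rot: [-0.0, 0.023, 1.0, -0.001]
wrist_force: [1.1, 0.3, -0.1]
gripper_width: 0.273
gripper_force: 35.3
```

Call:
move_arm(
  increments=[
    [-1,0,0,0,0,0,0],
    [-1,0,0,0,0,0,0],
    [-1,0,0,0,0,0,0],
    [-1,0,0,0,0,0,0],
    [-1,0,0,0,0,0,0],
    [-1,0,0,0,0,0,0],
    [-1,0,0,0,0,0,0],
    [-1,0,0,0,0,0,0],
    [-1,0,0,0,0,0,0],
    [-1,0,0,0,0,0,0],
  ],
)

```text
clock: 12.02
position: [0.4226, -0.3248, 0.1112]
tcp_rot: [-0.0, 0.022, 1.0, -0.0]
wrist_force: [0.4, 0.2, -0.4]
gripper_width: 0.268
gripper_force: 35.3
```

```bash
python3 -c "
from h import *
from workcell import vision,robot
f=vision.grab_frame('wrist')
g=cv2.cvtColor(f['pixels'],cv2.COLOR_RGB2BGR)
c=np.array([.4275,-.332]);R=Ro.from_euler('z',-.05)
for sx in(-1,1):
  for sy in(-1,1):
    q=R.apply([sx*.065,sy*.085,.022])+[*c,0]; cv2.circle(g,tuple(int(v) for v in proj(f,q)[0]),3,(0,0,255),1)
cv2.imwrite('pics/w5.png',g)
s=robot.sense();print(s['position'],quat(s['tcp_rot']).as_matrix().round(3).tolist(),s['clock'])"
```

```text
[ 0.42257675 -0.32484372  0.1111998 ] [[-0.999, 0.045, -0.001], [0.045, 0.999, -0.001], [0.001, -0.001, -1.0]] 12.0667
```

View pics/w5.png

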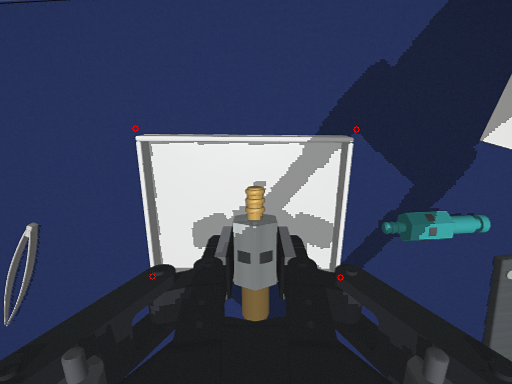

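The wrist view shows the tray near rim at row 137 and columns 137–352, with the filter (255,250) over its interior. Next I lower it.

Call:
move_arm(
  increments=[
    [-1,-0.05,-0.1,0.3,0,0,0],
    [-1,0,0,0.4,0,0,0],
    [-1,0,0,0.4,0,0,0],
    [-1,0,0,0.4,0,0,0],
    [-1,0,0,0.3,0,0,0],
    [-1,0,0,0.13,0,0,0],
    [-1,0,0,0,0,0,0],
    [-1,0,0,0,0,0,0],
    [-1,0,0,0,0,0,0],
    [-1,0,0,0,0,0,0],
  ],
)

```text
clock: 12.9
position: [0.4245, -0.3292, 0.0343]
tcp_rot: [-0.0, 0.023, 1.0, -0.001]
wrist_force: [-0.7, 1.6, 3.8]
gripper_width: 0.266
gripper_force: 36.3
```

Call:
move_arm(
  increments=[
    [-1,0,0,0.03,0,0,0],
    [-1,0,0,0.03,0,0,0],
    [-1,0,0,0.02,0,0,0],
    [-1,0,0,0,0,0,0],
    [-1,0,0,0,0,0,0],
    [-1,0,0,0,0,0,0],
    [-1,0,0,0,0,0,0],
    [-1,0,0,0,0,0,0],
    [-1,0,0,0,0,0,0],
    [-1,0,0,0,0,0,0],
  ],
)

```text
clock: 13.73
position: [0.4247, -0.3293, 0.0337]
tcp_rot: [0.0, 0.023, 1.0, -0.001]
wrist_force: [-5.9, 5.6, 18.5]
gripper_width: 0.271
gripper_force: 38.0
```

```bash
python3 -c "
from h import *
from workcell import vision
A=[]
for n in('scene','wrist'):
  f=vision.grab_frame(n);A.append(cv2.cvtColor(f['pixels'],cv2.COLOR_RGB2BGR))
a=cv2.resize(A[0][250:360,290:410],(480,440),interpolation=cv2.INTER_CUBIC); b=cv2.resize(A[1][120:384,120:400],(320,302))
c=np.zeros((440,800,3),np.uint8);c[:,:480]=a;c[:302,480:]=b;cv2.imwrite('pics/c6.png',c)"
```

```text
(no output)
```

View pics/c6.png

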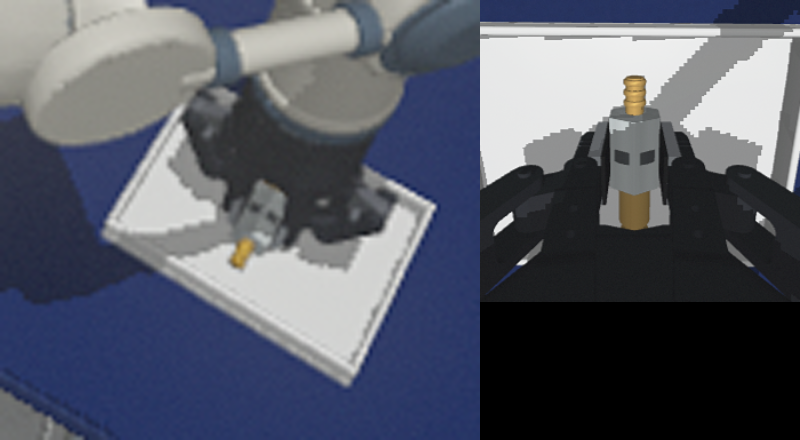

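Both views show the filter inside the tray, and there is contact. I'll reduce the grip and open slowly.

Call:
move_arm(
  increments=[
    [-0.5,0,0,0,0,0,0],
    [-0.48,0,0,0,0,0,0],
    [-0.46,0,0,0,0,0,0],
    [-0.44,0,0,0,0,0,0],
    [-0.42,0,0,0,0,0,0],
    [-0.4,0,0,0,0,0,0],
    [-0.38,0,0,0,0,0,0],
    [-0.35,0,0,0,0,0,0],
    [-0.3,0,0,0,0,0,0],
    [-0.2,0,0,0,0,0,0],
  ],
  squeeze=20,
)

```text
clock: 14.67
position: [0.4242, -0.329, 0.0304]
tcp_rot: [-0.001, 0.023, 1.0, -0.0]
wrist_force: [-0.1, -0.3, 0.2]
gripper_width: 0.401
gripper_force: 0.1
```

Call:
move_arm(
  increments=[
    [-0.1,0,0,0,0,0,0],
    [0.1,0,0,0,0,0,0],
    [0.2,0,0,0,0,0,0],
    [0.2,0,0,0,0,0,0],
    [0.2,0,0,-0.2,0,0,0],
    [0.2,0,0,-0.4,0,0,0],
    [0.2,0,0,-0.6,0,0,0],
    [0.2,0,0,-0.8,0,0,0],
    [0.2,0,0,-0.9,0,0,0],
    [0.2,0,0,-0.9,0,0,0],
  ],
)

```text
clock: 15.5
position: [0.424, -0.3286, 0.1845]
tcp_rot: [-0.001, 0.023, 1.0, -0.0]
wrist_force: [0.5, -0.5, 0.6]
gripper_width: 0.599
gripper_force: 0.0
```

```bash
python3 -c "
from h import *
from workcell import vision
f=vision.grab_frame('wrist');cv2.imwrite('pics/w7.png',cv2.cvtColor(f['pixels'],cv2.COLOR_RGB2BGR))
go((-.072,np.load('outlet.npy')[3],.26),0)"
```

```text
P [0.501  0.2073 0.263 ] turn(tool now) [-0.08  0.07 -1.01] shift/after turn [-2.895 13.259 -1.722] shift/now [-1.28  13.496 -1.829]
grasp in outlet mm [-187.8 -316.   191.1] F [-0.  -0.1  6. ] w 0.597 gf 0.0 t 15.55
```

View pics/w7.png

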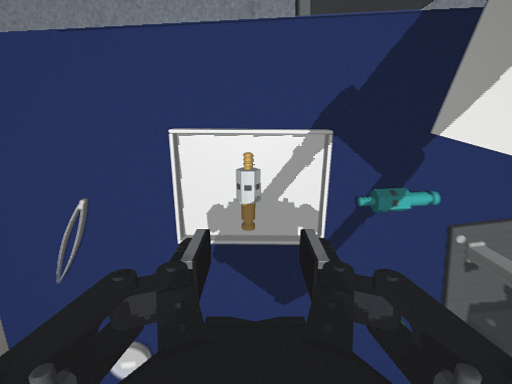

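The wrist view shows the filter lying flat on the tray floor, hex at (248,185), well inside the walls. That has used up my picture allowance: this was the eleventh, one over the limit of ten. From here I'll work with numbers only. Next is the bolt knob.

Call:
move_arm(
  increments=[
    [0.3,0,0,-0.8,0,0,0],
    [0.3,0,0,-0.95,-0.08,0.07,-0.98],
    [0.3,0,0.88,0,0,0,0],
    [0.3,0,0.88,0,0,0,0],
    [0.3,0,0.88,0,0,0,0],
    [0.3,0,0.88,0,0,0,0],
    [0.3,0,0.88,0,0,0,0],
    [0.3,0,0.88,0,0,0,0],
    [0.3,0,0.88,0,0,0,0],
    [0.3,0,0.88,0,0,0,0],
  ],
)

```text
clock: 16.38
position: [0.4035, -0.0465, 0.256]
tcp_rot: [-0.004, -0.036, 0.999, 0.004]
wrist_force: [1.4, 0.5, 0.3]
gripper_width: 0.648
gripper_force: 0.0
```

Call:
move_arm(
  increments=[
    [0.3,-0.3,0.88,0,0,0,0],
    [0.3,-0.45,0.85,0,0,0,0],
    [0.3,-0.45,0.85,0,0,0,0],
    [0.3,-0.45,0.85,0,0,0,0],
    [0.3,-0.45,0.85,0,0,0,0],
    [0.3,-0.45,0.85,0,0,0,0],
    [0.3,-0.3,0.85,0,0,0,0],
    [0.3,0,0,0,0,0,0],
    [0.3,0,0,0,0,0,0],
    [0.3,0,0,0,0,0,0],
  ],
)

```text
clock: 17.22
position: [0.5004, 0.1986, 0.2568]
tcp_rot: [-0.005, -0.036, 0.999, 0.004]
wrist_force: [0.2, -0.2, 0.2]
gripper_width: 0.649
gripper_force: 0.0
```

```bash
python3 -c "
from h import *
from workcell import vision
p=np.load('outlet.npy')
f=vision.grab_frame('wrist');cv2.imwrite('pics/w8.png',cv2.cvtColor(f['pixels'],cv2.COLOR_RGB2BGR))
u=proj(f,o2w(p,(-.072,p[3],.15)))[0];print('ball pred',u, 'px/mm',proj(f,o2w(p,(-.072,p[3]-.01,.15)))[0]-u)
x,y=u.astype(int); h=cv2.cvtColor(f['pixels'],cv2.COLOR_RGB2HSV)[y-30:y+30,x-30:x+30]
m=(h[...,1]<70)&(h[...,2]>60)
for r in m[::2]: print(''.join('#' if v else '.' for v in r))
go((-.072,p[3],.142),0)"
```

```text
ball pred [263.4378253  199.07155215] px/mm [-11.16928196   0.07932131]
............................................................
............................................................
............................................................
............................................................
............................................................
..........................##................................
.........................######.............................
###################################.........................
###################################.........................
###################################.........................
###################################.........................
.......................############.........................
.......................############.........................
.......................##############.......................
......................################......................
.....................##################.....................
......................#################.............
[... 314 characters left out ...]
............................................................
............................................................
............................................................
............................................................
............................................................
............................................................
............................................................
............................................................
P [0.501  0.2073 0.145 ] turn(tool now) [ 0.08 -0.07 -0.04] shift/after turn [-0.031  0.228  2.8  ] shift/now [-0.053  0.203  2.802]
grasp in outlet mm [-73.3 205.3 254. ] F [-0.3  0.3  1.1] w 0.65 gf 0.0 t 17.27
```

Call:
move_arm(
  increments=[
    [0.3,-0.04,0.22,0,0.08,-0.07,-0.04],
    [0.3,0,0,0.5,0,0,0],
    [0.3,0,0,0.6,0,0,0],
    [0.3,0,0,0.6,0,0,0],
    [0.3,0,0,0.6,0,0,0],
    [0.3,0,0,0.4,0,0,0],
    [0.3,0,0,0.1,0,0,0],
    [0.3,0,0,0,0,0,0],
    [0.3,0,0,0,0,0,0],
    [0.3,0,0,0,0,0,0],
  ],
)

```text
clock: 18.1
position: [0.5023, 0.2077, 0.1468]
tcp_rot: [0.002, -0.038, 0.999, 0.0]
wrist_force: [-0.6, 0.4, 0.6]
gripper_width: 0.649
gripper_force: 0.0
```

Call:
move_arm(
  increments=[
    [-1,0,0,0,0,0,0],
    [-1,0,0,0,0,0,0],
    [-1,0,0,0,0,0,0],
    [-1,0,0,0,0,0,0],
    [-1,0,0,0,0,0,0],
    [-1,0,0,0,0,0,0],
    [-1,0,0,0,0,0,0],
    [-1,0,0,0,0,0,0],
    [-1,0,0,0,0,0,0],
    [-1,0,0,0,0,0,0],
  ],
  squeeze=25,
)

```text
clock: 18.93
position: [0.5018, 0.2077, 0.1453]
tcp_rot: [0.0, -0.039, 0.999, -0.0]
wrist_force: [-0.4, -0.4, 5.4]
gripper_width: 0.153
gripper_force: 24.4
```

```bash
python3 -c "
from h import *
p=np.load('outlet.npy')
go((-.072,.097,.142),0)"
```

```text
P [0.5099 0.0902 0.145 ] turn(tool now) [-0.    0.01  0.  ] shift/after turn [ 0.021 -2.943  0.008] shift/now [ 0.022 -2.943  0.009]
grasp in outlet mm [-71.2 214.7 142.3] F [-0.4 -0.4  5.4] w 0.153 gf 24.4 t 18.93
```

Call:
move_arm(
  increments=[
    [-1,0,-0.15,0,0,0,0],
    [-1,0,-0.3,0,0,0,0],
    [-1,0,-0.4,0,0,0,0],
    [-1,0,-0.4,0,0,0,0],
    [-1,0,-0.4,0,0,0,0],
    [-1,0,-0.4,0,0,0,0],
    [-1,0,-0.4,0,0,0,0],
    [-1,0,-0.3,0,0,0,0],
    [-1,0,0,0,0,0,0],
    [-1,0,0,0,0,0,0],
  ],
)

```text
clock: 19.77
position: [0.5107, 0.0967, 0.1453]
tcp_rot: [0.001, -0.038, 0.999, -0.001]
wrist_force: [2.2, -1.6, 5.8]
gripper_width: 0.153
gripper_force: 24.5
```

Call:
move_arm(
  increments=[
    [-1,0,-0.06,0,0,0,0],
    [-1,0,-0.06,0,0,0,0],
    [-1,0,-0.06,0,0,0,0],
    [-1,0,-0.05,0,0,0,0],
    [-1,0,0,0,0,0,0],
    [-1,0,0,0,0,0,0],
    [-1,0,0,0,0,0,0],
    [-1,0,0,0,0,0,0],
    [-1,0,0,0,0,0,0],
    [-1,0,0,0,0,0,0],
  ],
)

```text
clock: 20.6
position: [0.5112, 0.0902, 0.1453]
tcp_rot: [0.001, -0.039, 0.999, 0.001]
wrist_force: [1.9, 4.4, 4.6]
gripper_width: 0.151
gripper_force: 24.6
```

```bash
python3 -c "
from h import *
p=np.load('outlet.npy')
go((-.072,.097,.142),0)"
```

```text
P [0.5099 0.0902 0.145 ] turn(tool now) [0.02 0.02 0.01] shift/after turn [0.03  0.003 0.008] shift/now [0.03  0.003 0.008]
grasp in outlet mm [-70.8  96.9 142.3] F [1.9 4.4 4.6] w 0.151 gf 24.6 t 20.6
```

Call:
move_arm(
  increments=[
    [-1,0,-0.04,0,0,0,0],
    [-1,0,-0.04,0,0,0,0],
    [-1,0,-0.04,0,0,0,0],
    [-1,0,0,0,0,0,0],
    [-1,0,0,0,0,0,0],
    [-1,0,0,0,0,0,0],
    [-1,0,0,0,0,0,0],
    [-1,0,0,0,0,0,0],
    [-1,0,0,0,0,0,0],
    [-1,0,0,0,0,0,0],
  ],
)

```text
clock: 21.43
position: [0.5112, 0.0899, 0.1453]
tcp_rot: [0.001, -0.041, 0.999, 0.005]
wrist_force: [1.6, 21.4, 4.4]
gripper_width: 0.152
gripper_force: 25.6
```

```bash
python3 -c "
from h import *
p=np.load('outlet.npy')
go((-.072,.097,.142),0)"
```

```text
P [0.5099 0.0902 0.145 ] turn(tool now) [0.09 0.02 0.05] shift/after turn [0.029 0.011 0.009] shift/now [0.029 0.011 0.009]
grasp in outlet mm [-70.8  96.6 142.3] F [ 1.6 21.4  4.4] w 0.152 gf 25.6 t 21.43
```

The bolt is firmly against its stop: 21 N, no further travel, 118 mm moved. I'll relieve the push, open and lift away.

Call:
move_arm(
  increments=[
    [-1,0,0.05,0,0,0,0],
    [-1,0,0.03,0,0,0,0],
    [-0.5,0,0,0,0,0,0],
    [-0.2,0,0,0,0,0,0],
    [0,0,0,0,0,0,0],
    [0.1,0,0,0,0,0,0],
    [0.1,0,0,0,0,0,0],
    [0.1,0,0,-0.3,0,0,0],
    [0.1,0,0,-0.6,0,0,0],
    [0.1,0,0,-0.8,0,0,0],
  ],
)

```text
clock: 22.27
position: [0.5096, 0.0869, 0.2114]
tcp_rot: [-0.003, -0.038, 0.999, -0.0]
wrist_force: [-0.3, 0.1, 0.5]
gripper_width: 0.546
gripper_force: 0.0
```

Call:
move_arm(
  increments=[
    [0.1,0,0,-0.9,0,0,0],
    [0.1,0,0,-0.9,0,0,0],
    [0.1,0.5,0,0,0,0,0],
    [0.1,0.8,0,0,0,0,0],
    [0.1,0.8,0,0,0,0,0],
    [0.1,0,0,0,0,0,0],
    [0.1,0,0,0,0,0,0],
    [0.1,0,0,0,0,0,0],
    [0.1,0,0,0,0,0,0],
    [0.1,0,0,0,0,0,0],
  ],
)

```text
clock: 23.1
position: [0.4277, 0.0807, 0.2845]
tcp_rot: [-0.001, -0.038, 0.999, -0.0]
wrist_force: [0.2, 0.8, 0.1]
gripper_width: 0.553
gripper_force: 0.0
```

```bash
python3 -c "
from h import *
from workcell import vision
p=np.load('outlet.npy')
f=vision.grab_frame('wrist')
u=proj(f,o2w(p,(-.072,.097,.15)))[0];print('ball pred',u,'per 10mm -y',proj(f,o2w(p,(-.072,.087,.15)))[0]-u)
x,y=u.astype(int); g=f['pixels'][max(0,y-30):y+30,max(0,x-30):x+30]; h=cv2.cvtColor(g,cv2.COLOR_RGB2HSV)
m=(h[...,1]<70)&(h[...,2]>60); print(h[28:32:2,::6].tolist())
for r in h[::2,::1]: print(''.join('#' if v[1]<25 and v[2]>110 else('+' if v[1]<70 else '.') for v in r))
go((-.072,.097,.142),0)"
```

```text
ball pred [257.96367885 262.64108439] per 10mm -y [-9.26384389e+00  9.43569920e-04]
[[[102, 22, 59], [110, 13, 57], [105, 18, 57], [105, 17, 59], [113, 18, 57], [90, 3, 98], [30, 6, 86], [114, 148, 95], [114, 137, 54], [113, 149, 94]], [[90, 9, 56], [96, 23, 56], [100, 14, 54], [105, 19, 55], [90, 7, 70], [90, 7, 104], [60, 5, 93], [113, 149, 91], [113, 150, 92], [114, 148, 93]]]
++++++++++++++++++++++++++++++++++..........................
++++++++++++++++++++++++++++++++++..........................
++++++++++++++++++++++++++++++++++..........................
++++++++++++++++++++++++++++++++++..........................
##################+++++++++++++++++++.......................
##################+++++++#+++++++++++.......................
##################++#####++++++++++++.......................
##################++++++++++++++++++........................
##################++++++++++++++++++........................
##################++++++++++++++++++........................
##################++++++++++++++++++........................
++++++++++++++++++++++++++++++++++++..........
[... 629 characters left out ...]
++++++++++++++++++++++++++++++..........................
++++++++++++++++++++++++++++++++++..........................
++++++++++++++++++++++++++######++..........................
+++++++++++++++++++++++++#######++..........................
++++++++++++++++++++++++++++++++++..........................
++++++++++++++++++++++++++++++++++..........................
++++++++....................................................
++++++++....................................................
P [0.5099 0.0902 0.145 ] turn(tool now) [-0.   -0.01  0.  ] shift/after turn [-2.07   0.079  3.484] shift/now [-2.074  0.079  3.481]
grasp in outlet mm [-154.8   93.8  281.4] F [-1.3  0.7 -0.6] w 0.551 gf 0.0 t 23.15
```

```bash
python3 -c "
from h import *
from workcell import vision
p=np.load('outlet.npy')
f=vision.grab_frame('wrist')
u=proj(f,o2w(p,(-.072,.097,.15)))[0];x,y=u.astype(int);print(u)
h=cv2.cvtColor(f['pixels'],cv2.COLOR_RGB2HSV)
for r in range(y-9,y+10,2): print(r,''.join('#' if v[1]<70 and v[2]>68 else '.' for v in h[r,x-20:x+20]))"
```

```text
[257.94793955 262.78384713]
253 ########........##########..............
255 ................##########..............
257 ................##########..............
259 ................##########..............
261 ...............#############............
263 ##.......###################............
265 ############################............
267 ###########################.............
269 ##########################..............
271 #######################.................
```

The knob appears within about 1 mm of home. To be sure that opening the fingers didn't drag it, I'll give one push-only contact with the left finger.

Call:
move_arm(
  increments=[
    [0.1,-0.67,0.08,0,0,0,0],
    [0.1,-0.65,0,0,0,0,0],
    [0.1,-0.65,0,0,0,0,0],
    [0.1,0,0,0.6,0,0,0],
    [0.1,0,0,0.8,0,0,0],
    [0.1,0,0,0.8,0,0,0],
    [0.1,0,0,0.7,0,0,0],
    [0.1,0,0,0.5,0,0,0],
    [0.1,0,0,0,0,0,0],
    [0.1,0,0,0,0,0,0],
  ],
)

```text
clock: 24.03
position: [0.5049, 0.0899, 0.1475]
tcp_rot: [-0.002, -0.039, 0.999, -0.0]
wrist_force: [0.1, -0.2, 0.0]
gripper_width: 0.552
gripper_force: 0.0
```

Call:
move_arm(
  increments=[
    [0.1,0,-0.1,0,0,0,0],
    [0.1,0,-0.1,0,0,0,0],
    [0.1,0,-0.1,0,0,0,0],
    [0.1,0,-0.08,0,0,0,0],
    [0.1,0,-0.04,0,0,0,0],
    [0.1,0,-0.04,0,0,0,0],
    [0.1,0,0,0,0,0,0],
    [0.1,0,0,0,0,0,0],
    [0.1,0,0,0,0,0,0],
    [0.1,0,0,0,0,0,0],
  ],
)

```text
clock: 24.87
position: [0.5073, 0.0733, 0.15]
tcp_rot: [0.001, -0.039, 0.999, 0.002]
wrist_force: [0.6, 6.6, 2.5]
gripper_width: 0.55
gripper_force: 3.5
```

Call:
move_arm(
  increments=[
    [0.1,0,-0.04,0,0,0,0],
    [0.1,0,-0.04,0,0,0,0],
    [0.1,0,0,0,0,0,0],
    [0.1,0,0,0,0,0,0],
    [0.1,0,0,0,0,0,0],
    [0.1,0,0,0,0,0,0],
    [0.1,0,0,0,0,0,0],
    [0.1,0,0,0,0,0,0],
    [0.1,0,0,0,0,0,0],
    [0.1,0,0,0,0,0,0],
  ],
)

```text
clock: 25.7
position: [0.5073, 0.0729, 0.15]
tcp_rot: [0.001, -0.041, 0.999, 0.004]
wrist_force: [-0.4, 17.6, 2.3]
gripper_width: 0.549
gripper_force: 8.5
```

Call:
move_arm(
  increments=[
    [0.1,0,0.2,0,0,0,0],
    [0.1,0,0.25,0,0,0,0],
    [0.1,0,0.05,0,0,0,0],
    [0.1,0,0,0,0,0,0],
    [0.1,0,0,-0.4,0,0,0],
    [0.1,0,0,-0.7,0,0,0],
    [0.1,0,0,-0.9,0,0,0],
    [0.1,0,0,-0.9,0,0,0],
    [0.1,0.5,0,-0.5,0,0,0],
    [0.1,0.7,0,0,0,0,0],
  ],
)

```text
clock: 26.53
position: [0.4591, 0.0842, 0.2898]
tcp_rot: [0.004, -0.038, 0.999, -0.0]
wrist_force: [0.0, -0.6, 0.9]
gripper_width: 0.552
gripper_force: 0.0
```

Call:
move_arm(
  increments=[
    [0.1,0.7,0,0,0,0,0],
    [0.1,0.2,0,0,0,0,0],
    [0.1,0,0,0,0,0,0],
    [0.1,0,0,0,0,0,0],
    [0.1,0,0,0,0,0,0],
    [0.1,0,0,0,0,0,0],
    [0.1,0,0,0,0,0,0],
    [0.1,0,0,0,0,0,0],
    [0.1,0,0,0,0,0,0],
    [0.1,0,0,0,0,0,0],
  ],
)

```text
clock: 27.37
position: [0.422, 0.082, 0.2845]
tcp_rot: [-0.0, -0.039, 0.999, -0.0]
wrist_force: [0.6, -0.0, 0.7]
gripper_width: 0.548
gripper_force: 0.0
```

```bash
python3 -c "
from h import *
from workcell import vision
p=np.load('outlet.npy')
f=vision.grab_frame('wrist')
u=proj(f,o2w(p,(-.072,.097,.15)))[0];x,y=u.astype(int);print(u)
h=cv2.cvtColor(f['pixels'],cv2.COLOR_RGB2HSV)
for r in range(y-9,y+10,2): print(r,''.join('#' if v[1]<70 and v[2]>68 else '.' for v in h[r,x-20:x+20]))
go((-.072,.097,.142),0)"
```

```text
[256.38635964 267.22324759]
258 ...............###########..............
260 ...............##########...............
262 ...............###########..............
264 ##########################..............
266 ###########################.............
268 ###########################.............
270 ###########################.............
272 ##########################..............
274 ########################................
276 #######################.................
P [0.5099 0.0902 0.145 ] turn(tool now) [-0. -0.  0.] shift/after turn [-2.211  0.037  3.489] shift/now [-2.213  0.036  3.488]
grasp in outlet mm [-160.5   95.5  281.6] F [0.7 0.  0.2] w 0.551 gf 0.0 t 27.42
```

The push reached 17.6 N with no movement, so the bolt is hard on its stop. The gripper is clear of everything, so I'm handing in.

```bash
python3 -c "
from workcell import robot
print(robot.job_done())"
```

```text
the job is handed in; nothing more can be done
None
```

I handed the job in at about 27 s: the filter popped and lies flat in the tray, the sleeve is home, the bolt is hard against its stop (17.6 N, no movement) and the gripper is clear; I viewed 11 pictures, one over the limit of 10.

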